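# Set the riveting jig to its deepest stop

### The arm

A 7-joint arm with a two-finger parallel gripper is mounted at the origin on a cart in front of the work surface, level with it; the furniture and walls round the work are solid. World frame = base frame: x ahead of the robot, y to its left, z up, the work surface at z = 0. Lengths are in m, angles in degrees, forces in N, time in s.
With the tool pointing down it reaches from about 0.425 to 0.875 m from the base axis. Payload 4.7 kg.
Tool frame: the origin (TCP) lies between the finger pads; the fingertips stand env.tip_reach ahead of it and the grasp point (between the pads) lies 2 mm behind it (env.tip_reach is the distance from the TCP to the fingertips, in m); z points along the fingers, y is the line along which they close (so a half turn about z gives the same grasp; the last joint's range is limited). The gripper opens to 87 mm and grips with 3 to 60 N. Pads are 19 mm wide; open, the fingers measure 117 mm over their backs; the gripper's body (75 mm by 190 mm) begins 51 mm behind the grasp point.
Start: joints at [66.068, 18.392, -4.016, 83.108, 1.295, 78.541, -3.26], TCP at [0.272, -0.59, 0.24] pointing down, gripper open.
Joint ranges: [-163.93, 163.93], [-17.29, 119.83], [-79.2, 71.16], [3.27, 140.29], [-89.18, 269.18], [5.43, 117.66], [-154.24, 154.24]. Speed limits (degrees/s): [147.25, 147.25, 180, 180, 180, 180, 180].

### API

Orientations are given as [roll, pitch, yaw] about the fixed x, y, z axes, in that order (R = Rz(yaw) Ry(pitch) Rx(roll)).
In Python, from cell import env, read_camera gives the robot as it stands. The module is installed in compiled form; this text tells all that it offers.
- The arm moves only by the tool advance, called after ">>>" as a command line: name --pt "numbers of a row" for each row, then --argument value for the rest. Schema: {"type":"object","properties":{"deltas":{"type":"array","items":{"type":"array","items":{"type":"number"},"minItems":5,"maxItems":5},"minItems":1,"maxItems":8},"squeeze":{"type":"number"},"only":{"type":"string"},"quiet":{"type":"boolean"},"lines":{"type":"string"}},"required":["deltas"],"additionalProperties":false}. deltas is a list of rows, 1 to 8 of them, each of 5 numbers: dx, dy, dz in fractions of the full range, 1 being 0.75 m, then a turn about the tool's z in fractions of the full range, 1 being 60 degrees, then the finger opening in m; each row is the pose to reach, as a shift and turn from the pose commanded when the call began, along the tool's axes at that moment; what a row does not reach only later rows make up. A row lasts 1/12 s, in which the tool goes at most 0.0417 m and 7.16 degrees, less where a joint would pass 70% of its speed; a pose out of reach is approached as far as the arm can. The fingers move at their own pace and stop on an object; squeeze is the grip in N (left out, the last holds). Time passes only in rows, so rows that do not move let the fingers close. The tool returns the time, the measured TCP pose, the force, the opening and the grip force at its end. only (a regular expression) keeps the lines of the reply that match it, lines (a string "A,B") keeps lines A to B, and quiet returns only ok. Shift and turn numbers lie between -1 and 1, and a call with a number outside is refused. Input that does not fit is refused with a message, and nothing moves.
- env.get_obs(): the state, without advancing time (a new reading comes with each control period).
- read_camera(name): name is "scene" or "top" or "wrist"; returns a dict with "color" (384x512x3 uint8, blue, green, red), "fx", "fy", "cx", "cy" (pixels), "dist" ([k1, k2, p1, p2, k3] as OpenCV has them; the pictures are not rectified), "world_from_camera" (4x4, takes a point from camera to world coordinates). Camera axes: x right, y down, z forward; pixel columns grow to the right and rows downward; lengths in m; the calibration is good to about 2 mm. A picture is of the moment at which its call begins. There is no depth.
- env.sign_off(): hands the job in; it is judged then, once.
The state is a dict: "time_s": time; "qpos": joint angles; "joint_velocities": joint speeds; "effort": joint torques, N m; "tool_pos": TCP position; "tool_rot": TCP orientation; "force": force on the tool from outside, world axes, zero at the start; "wrist_torque": the same for the moment, N m; "grip_width": finger opening in m; "grasp_force": force on a finger pad.
Only numpy, scipy, OpenCV 4.12 (cv2) and the standard library are available. Lean on these libraries where they do the work, as an engineer would, in place of code of your own. Each camera call takes 0.05 s, during which the arm holds its last target. There are 200 camera calls.

### The job

Set the riveting jig to its deepest stop: first push the red finger lever round until the cam's low point, marked with a yellow dot, faces the slide's roller, and only then push the slide forward by its blue plate until its roller rests against the cam. Do it all by pushing with the fingertips: do not pinch the lever, do not touch the round steel anvil on the slide, and leave the red spool, the beeswax and the black spool where they are.

Things in the scene. Friction and masses are not known exactly. Their poses are not given: they have to be found in the camera images.
- jig: Fixed riveting jig: grey base plate 315x124x12 mm (x -225 to +90, y -62 to +62 mm) with two steel rails beside the slide, up to 32 mm high. Origin on the cam's vertical axis at the underside of the base, 3 mm above the bench (it lies on the green mat). +x is forward, the way the slide is pushed, roughly to the robot's left; the slide lies behind the cam, at -x; z up.
- cam (a joint): Angle of the steel cam (disc 70 mm across, 14 to 32 mm above the base's underside) about the jig's z, counter-clockwise positive = direction of the red lever in the jig's frame. At 0 and 6.283 (same pose, ends 0.03 beyond) the low point faces the roller and the lever points forward. Starts at 1.1 to 5.2; either way round will do. Friction 0.22 N m (4 N at the lever): stays where left.
- fin_top (a point): Centre of the top of the red finger lever, 107 mm above the base's underside and 55 mm from the cam's axis. The lever is an upright flat fin standing on the cam, across the axis from the yellow dot: it spans 40 to 70 mm from the axis, is 16 mm thick, and stands free from 37 to 107 mm above the base's underside.
- fin_left: The half of the red lever (8 mm of its thickness) with the face that looks counter-clockwise; push on this face to turn the cam clockwise, to smaller angles. Its origin is on the cam's axis, 12 mm above the base's underside, x along the lever. Pressing both halves at once counts as pinching.
- fin_right: The other half of the red lever (8 mm) with the face that looks clockwise; push on this face to turn the cam counter-clockwise, to larger angles. Its origin is on the cam's axis, 12 mm above the base's underside, x along the lever.
- cam_low_point (a point): The cam's low point, by the yellow dot: on the disc's rim 21 mm from the axis, 23 mm above the base's underside, across the axis from the lever. The high point on the lever's side is 49 mm from the axis.
- slide (a joint): Forward travel of the slide (m): 0 fully back, starts at 0 to 0.012. With the cam's low point facing the roller it stops at 0.050, roller against cam; with the high point there it would stop at 0.022. Friction about 4 N: it stays where it is left.
- push_plate (a point): Centre of the rear (-x) face of the slide's blue push plate, 197 mm behind the cam's axis at slide 0, 36 mm above the base's underside; the plate is 96 mm wide and spans 14 to 58 mm above the base's underside. Push here along the jig's +x. The dark steel slide is 96 mm wide, 96 mm long and its top is 50 mm up.
- roller (a point): Axis of the brass follower roller (20 mm across) at the slide's front, 23 mm above the base's underside; its fork reaches 38 mm above the base's underside.
- anvil: Steel rivet anvil, a disc 41 mm across and 13 mm high fixed on top of the slide, origin at the centre of its underside 50 mm above the base's underside. Not to be touched.
- spool: Bystander: loose spool of red thread, 43 mm across, 52 mm high, upright; origin at the centre of its underside.
- wax: Bystander: loose yellow beeswax block, 34 x 46 x 19 mm; origin at the centre of its underside.
- black_spool: Bystander: loose spool of black thread, 43 mm across, 52 mm high, upright; origin at the centre of its underside.

How it is judged:
By the outcome, as a careful person would: the job done as asked, in the order asked, and still so for the second after the job is handed in, with the robot touching nothing.
It also fails if it takes over 58 s, if anything falls off the work surface, if the arm or the gripper's body presses on something with over 40 N, if the wrist force passes 120 N, or if a joint passes its speed limit or range.

## Working session

There is one attempt and no reset: what is moved stays moved. The work goes in short steps, Python scripts to look and compute and a tool call to move; the robot and the scene stay as the last step left them, time stands still between calls to the robot, and variables do not carry over. Pictures are saved under pics/ and viewed, at most 10 in all, crops included, and the job is handed in when it is done.

```bash
mkdir -p pics
```

Run:
```python
from cell import env, read_camera
import cv2,numpy as np
o=env.get_obs();print(o,env.tip_reach)
for n in("scene","top"):
    c=read_camera(n);cv2.imwrite(f"pics/{n}0.png",c["color"]);print(n,c["fx"],c["dist"],np.round(c["world_from_camera"],3).tolist())
```

```text
{'time_s': 0.0, 'qpos': array([66.06898871, 18.43833346, -4.01785178, 83.17717893,  1.29410197,
       78.54080963, -3.25891047]), 'joint_velocities': array([-0.06679226, -0.08515083, -0.05861812, -0.0196741 , -0.05809403,
        0.06570211,  0.06298504]), 'effort': array([-8.66016489e-04, -4.91292465e+01, -4.04656129e-01, -3.12525666e+01,
       -6.40279963e-02,  4.37662541e-02,  1.93483384e-04]), 'tool_pos': array([ 0.27177017, -0.58986259,  0.23845008]), 'tool_rot': array([-1.79888885e+02,  4.27970927e-03,  2.47439276e+01]), 'force': array([-0.08002897, -0.47525316,  0.12593283]), 'wrist_torque': array([ 0.03549963, -0.01338665, -0.05522026]), 'grasp_force': 0.0, 'grip_width': 0.08715746556198041} 0.017
scene 443.86583799579745 [-0.11141413  0.          0.          0.          0.        ] [[0.869, -0.386, 0.31, 0.322], [-0.495, -0.683, 0.536, -0.613], [0.005, -0.62, -0.785, 0.776], [0.0, 0.0, 0.0, 1.0]]
top 497.2455963216649 [-0.12771006  0.          0.          0.          0.        ] [[-0.003, -0.996, 0.084, 0.548], [-1.0, 0.004, 0.014, -0.128], [-0.014, -0.084, -0.996, 1.056], [0.0, 0.0, 0.0, 1.0]]
```

View pics/top0.png

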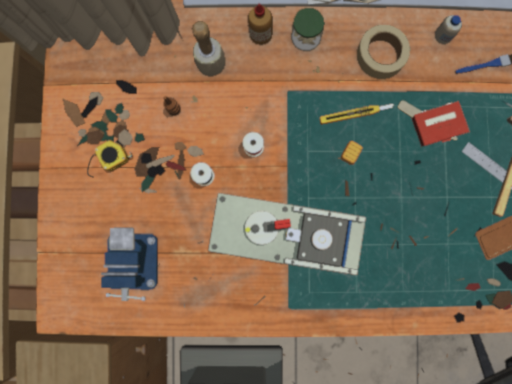

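View pics/scene0.png

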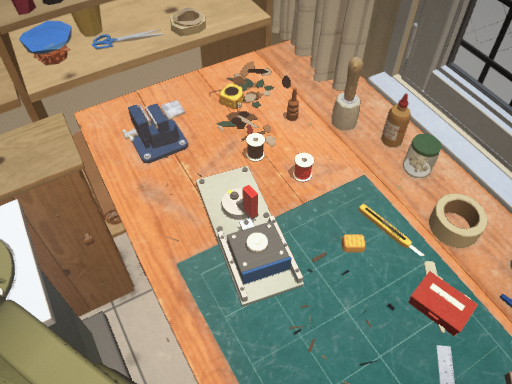

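The top view shows the jig with its cam at about (262,228) and the red lever pointing back over the roller, towards (285,225). The blue plate is at (348,243). The red spool is at (253,144), the black spool at (202,174) and the wax at (352,152). I'll measure these next.

Create h.py:
```python
from cell import env, read_camera
import cv2,numpy as np
def ray(c,px,z):
    K=np.array([[c["fx"],0,c["cx"]],[0,c["fy"],c["cy"]],[0,0,1]])
    n=cv2.undistortPoints(np.array(px,float).reshape(-1,1,2),K,np.array(c["dist"])).reshape(-1,2)
    T=np.array(c["world_from_camera"]);d=np.c_[n,np.ones(len(n))]@T[:3,:3].T;o=T[:3,3]
    return o+d*((z-o[2])/d[:,2])[:,None]
def blobs(c,lo,hi,box,amin=8):
    m=cv2.inRange(cv2.cvtColor(c["color"],cv2.COLOR_BGR2HSV),lo,hi);k=np.zeros_like(m)
    x0,y0,x1,y1=box;k[y0:y1,x0:x1]=m[y0:y1,x0:x1]
    n,l,s,ce=cv2.connectedComponentsWithStats(k)
    return k,[(s[i,4],ce[i].round(1).tolist(),s[i,:4].tolist()) for i in range(1,n) if s[i,4]>=amin]
```

Run:
```python
from h import *
np.set_printoptions(precision=4,suppress=True)
c=read_camera("top")
hsv=cv2.cvtColor(c["color"],cv2.COLOR_BGR2HSV)
for p in [(230,220),(250,250),(280,225),(348,250),(300,280),(400,250),(250,238)]: print(p,hsv[p[1],p[0]])
print("red",blobs(c,(0,150,80),(6,255,255),(240,190,320,260))[1])
print("yel",blobs(c,(20,120,120),(35,255,255),(240,190,320,260),2)[1])
print("blue",blobs(c,(100,100,30),(125,255,255),(320,200,380,290))[1])
s=read_camera("scene")
print("sred",blobs(s,(0,150,80),(6,255,255),(220,170,275,225))[1])
print("syel",blobs(s,(20,120,120),(35,255,255),(215,180,275,225),2)[1])
a=cv2.resize(c["color"][180:290,200:380],None,fx=4,fy=4,interpolation=cv2.INTER_CUBIC)
cv2.imwrite("pics/a.png",a)
```

```text
(230, 220) [ 47  23 178]
(250, 250) [ 47  23 176]
(280, 225) [  2 178 183]
(348, 250) [ 48  19 176]
(300, 280) [ 88 110  90]
(400, 250) [ 88 106  91]
(250, 238) [ 47  12 190]
red [(np.int32(111), [281.7, 224.1], [275, 220, 15, 9])]
yel [(np.int32(9), [247.3, 229.1], [246, 228, 4, 3])]
blue [(np.int32(102), [346.0, 243.2], [342, 221, 9, 45])]
sred [(np.int32(249), [251.4, 199.1], [243, 185, 15, 33])]
syel [(np.int32(12), [229.8, 191.3], [228, 190, 4, 4])]
```

View pics/a.png

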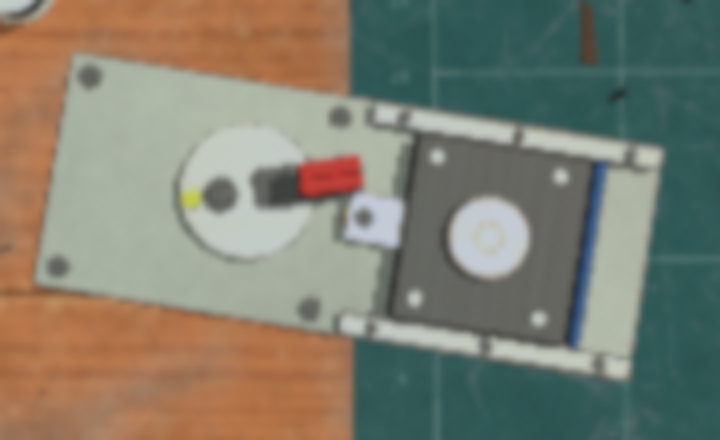

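The enlarged top view shows the base corners at about (72,55), (664,150), (630,380) and (37,285) in the crop. The cam pivot cap is at (219,195), the yellow dot at (190,199) and the lever's red top from 300 to 362. The roller fork ends at about (345,215).

Run:
```python
from h import *
np.set_printoptions(precision=4,suppress=True)
c=read_camera("top");s=read_camera("scene")
A=np.array([[72,55],[664,150],[630,380],[37,285.]])/4+[200,180]-.375
P=ray(c,A,.015);print(P)
fm=(P[0]+P[3])/2;rm=(P[1]+P[2])/2;u=fm-rm;L=np.linalg.norm(u);u/=L;v=np.array([-u[1],u[0],0])
print("L",L,"W",np.linalg.norm(P[0]-P[3]),"yaw",np.degrees(np.arctan2(u[1],u[0])), "widthdir yaw",np.degrees(np.arctan2(*(P[3]-P[0])[[1,0]])))
mid=(fm+rm)/2; O=mid+u*.0675;O[2]=.003
print("origin",O,"u",u)
print("pivot",ray(c,np.array([[219,195]])/4+[200,180]-.375,.04))
loc=lambda p:np.c_[(p-O)@u,(p-O)@v]
y=ray(c,[[247.3,229.1]],.035);print("dot",y,loc(y))
f=ray(c,[[281.7,224.1]],.110);print("fin",f,loc(f),np.degrees(np.arctan2(*loc(f)[0][::-1])))
ys=ray(s,[[229.8,191.3]],.035);print("dot scene",ys,loc(ys))
b=ray(c,[[346,243.2]],.061);print("blue",b,loc(b))
an=ray(c,np.array([[488,237]])/4+[200,180]-.375,.066);print("anvil",an,loc(an))
for n,p,z in(("red",(253,140),.055),("black",(202,170),.055),("wax",(352,152),.02)):
    q=ray(c,[p],z);print(n,q,loc(q))
B=np.array([[203,168],[256,168],[300,283],[240,298]],float);q=ray(s,B,.015);print(loc(q))
```

```text
[[ 0.6441 -0.0241  0.015 ]
 [ 0.5927 -0.3352  0.015 ]
 [ 0.4728 -0.3154  0.015 ]
 [ 0.5234 -0.0062  0.015 ]]
L 0.31431454898630296 W 0.12198529064348544 yaw 80.66419925064453 widthdir yaw 171.523180249568
origin [ 0.5692 -0.1036  0.003 ] u [0.1622 0.9868 0.    ]
pivot [[ 0.5697 -0.1021  0.04  ]]
dot [[ 0.5684 -0.0874  0.035 ]] [[0.0158 0.0034]]
fin [[ 0.5762 -0.1558  0.11  ]] [[-0.0504 -0.0153]] -163.06615087979108
dot scene [[ 0.5686 -0.0861  0.035 ]] [[0.0172 0.0035]]
blue [[ 0.5388 -0.2856  0.061 ]] [[-0.1845  0.0004]]
anvil [[ 0.5478 -0.2363  0.066 ]] [[-0.1344 -0.0004]]
red [[ 0.7496 -0.1     0.055 ]] [[ 0.0329 -0.1775]]
black [[0.6884 0.0041 0.055 ]] [[ 0.1256 -0.1001]]
wax [[ 0.7302 -0.3082  0.02  ]] [[-0.1757 -0.1921]]
[[ 0.117   0.0352]
 [ 0.0755 -0.0779]
 [-0.2212 -0.0552]
 [-0.2107  0.0608]]
```

Careful with the scale: shifts go in shares of 0.75 m and turns go in shares of 60 degrees. That gives: 0.25 m is 0.3333, 0.22 m is 0.2933, 17 degrees is 0.2833.

>>> advance --pt "0.02 -0.0133 0 0.0333 0.087" --pt "0.06 -0.0387 0 0.0833 0.05" --pt "0.1067 -0.0693 0 0.15 0" --pt "0.1533 -0.0987 0 0.2167 0" --pt "0.2 -0.1293 0 0.2833 0" --pt "0.2467 -0.1587 0 0.2833 0" --pt "0.2933 -0.1893 0 0.2833 0" --pt "0.3333 -0.2147 0 0.2833 0" --squeeze 20

```text
time_s: 0.97
tool_pos: [0.4331, -0.3364, 0.2398]
tool_rot: [180.0, -0.0, 7.9]
force: [0.6, -0.1, 0.2]
grip_width: 0.0482
grasp_force: 0.0
```

Add to h.py:
```python
def rel(pos,yaw):
    from scipy.spatial.transform import Rotation as R
    o=env.get_obs();r=R.from_euler("xyz",o["tool_rot"],degrees=True)
    d=r.inv().apply(np.array(pos)-o["tool_pos"])
    print("at",o["tool_pos"].round(4),o["tool_rot"].round(2),"F",o["force"].round(1),"rel",d.round(4),"turn",round((o["tool_rot"][2]-yaw+180)%360-180,1),"q7",o["qpos"][6].round(1),"t",round(o["time_s"],1))
```

```bash
python3 -c "
from h import *
rel((.545,-.161,.20),7.7)"
```

```text
at [ 0.4331 -0.3364  0.2398] [ 1.80e+02 -4.00e-02  7.85e+00] F [ 0.6 -0.1  0.2] rel [ 0.1348 -0.1585  0.0399] turn 0.2 q7 -48.3 t 1.0
```

Converted, -0.158 m is -0.2107, -0.147 m is -0.196.

>>> advance --pt "0.0267 -0.0307 0 0 0" --pt "0.056 -0.0653 0 0 0" --pt "0.0853 -0.1 0 0 0" --pt "0.1147 -0.1347 0.0133 0 0" --pt "0.144 -0.1693 0.0267 0 0" --pt "0.1667 -0.196 0.04 0 0" --pt "0.18 -0.2107 0.0533 0 0" --pt "0.18 -0.2107 0.0533 0 0"

```text
time_s: 1.63
tool_pos: [0.545, -0.1595, 0.1975]
tool_rot: [-179.8, 0.1, 8.1]
force: [0.0, 0.9, -0.0]
grip_width: 0.0015
grasp_force: 0.0
```

```bash
python3 -c "
from h import *
rel((.545,-.161,.097),7.7)
cv2.imwrite('pics/b.png',read_camera('top')['color'][130:300,160:400].repeat(3,0).repeat(3,1))"
```

```text
at [ 0.545  -0.1595  0.1975] [-1.7979e+02  9.0000e-02  8.1500e+00] F [ 0.   0.9 -0. ] rel [-0.      0.0018  0.1005] turn 0.4 q7 -71.6 t 1.6
```

View pics/b.png

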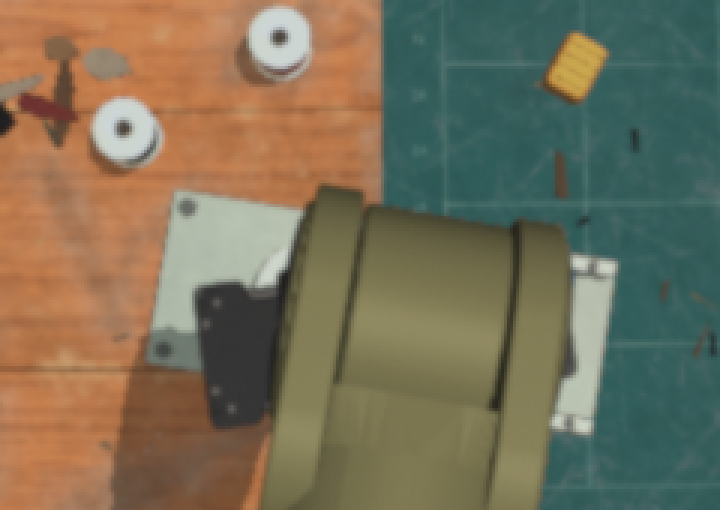

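The arm hides the jig from above. The near side looks clear, so I'll descend.

Converted, 0.1 m is 0.1333, 0.085 m is 0.1133.

>>> advance --pt "0 0.0027 0.0133 0 0" --pt "0 0.0027 0.0467 0 0" --pt "0 0.0027 0.08 0 0" --pt "0 0.0027 0.1133 0 0" --pt "0 0.0027 0.1333 0 0" --pt "0 0.0027 0.1333 0 0"

```text
time_s: 2.18
tool_pos: [0.5409, -0.1685, 0.0957]
tool_rot: [-179.9, 0.4, 7.6]
force: [-0.7, -0.3, -0.4]
grip_width: 0.0004
grasp_force: 0.0
```

Run:
```python
from h import *
rel((.577-.0175*.991,-.1575-.0175*.134,.097),7.7)
cv2.imwrite('pics/c.png',read_camera('scene')['color'][120:320,140:340].repeat(3,0).repeat(3,1))
C=np.array([.0175,-.055])
for t in range(7,57,7):
    a=np.radians(-t);print(t,(C+np.array([[np.cos(a),-np.sin(a)],[np.sin(a),np.cos(a)]])@(-C)).round(4))
```

```text
at [ 0.5409 -0.1685  0.0957] [-179.89    0.37    7.56] F [-0.7 -0.3 -0.4] rel [ 0.0197 -0.0061 -0.0014] turn -0.1 q7 -73.2 t 2.2
7 [0.0068 0.0017]
14 [0.0138 0.0026]
21 [0.0209 0.0026]
28 [0.0279 0.0018]
35 [0.0347 0.0001]
42 [ 0.0413 -0.0024]
49 [ 0.0475 -0.0057]
56 [ 0.0533 -0.0097]
```

View pics/c.png

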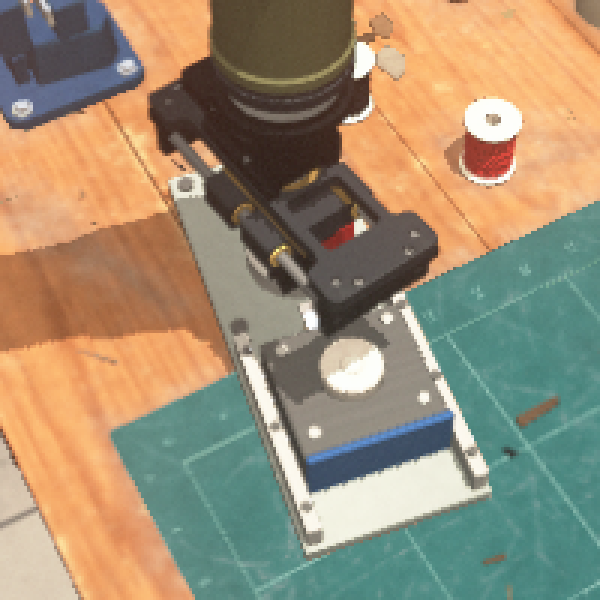

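The gripper hovers over the jig, with the red lever visible under it at about (335,240) in the crop and nothing near the anvil. Next I'll ease forward to contact.

Converted, 0.018 m is 0.024, -0.006 m is -0.008.

>>> advance --pt "0.004 -0.0027 0 0 0" --pt "0.0093 -0.0053 0 0 0" --pt "0.0147 -0.008 0 0 0" --pt "0.0187 -0.008 0 0 0" --pt "0.0213 -0.008 0 0 0" --pt "0.024 -0.008 0 0 0" --pt "0.024 -0.008 0 0 0" --pt "0.024 -0.008 0 0 0"

```text
time_s: 2.9
tool_pos: [0.5611, -0.1588, 0.0998]
tool_rot: [180.0, 0.1, 7.7]
force: [-3.7, -0.8, 3.5]
grip_width: -0.0002
grasp_force: 2.2
```

```bash
python3 -c "
from h import *
rel((.577-.0175*.991,-.1575-.0175*.134,.097),7.7)"
```

```text
at [ 0.5611 -0.1588  0.0998] [1.7998e+02 6.0000e-02 7.7300e+00] F [-3.7 -0.8  3.5] rel [-0.0015  0.0009  0.0028] turn 0.0 q7 -74.9 t 2.9
```

Contact is where I predicted it. I'll start the arc.

Converted, 0.0433 m is 0.0577, 0.0367 m is 0.0489, -42 degrees is -0.7.

>>> advance --pt "0.004 0.0013 0.0013 -0.05 0" --pt "0.0117 0.0023 0.0027 -0.1167 0" --pt "0.0211 0.0035 0.0027 -0.2333 0" --pt "0.0305 0.0035 0.0027 -0.35 0" --pt "0.0399 0.0024 0.0027 -0.4667 0" --pt "0.0489 0.0001 0.0027 -0.5833 0" --pt "0.0577 -0.0032 0.0027 -0.7 0" --pt "0.0577 -0.0032 0.0027 -0.7 0"

```text
time_s: 3.57
tool_pos: [0.6037, -0.1503, 0.0967]
tool_rot: [-179.9, 0.1, 50.0]
force: [-3.5, -1.8, -0.2]
grip_width: 0.0005
grasp_force: 1.4
```

Create lev.py:
```python
from h import *
O=np.array([.5695,-.103])
import sys
a=np.radians(float(sys.argv[1]));d=np.array([np.cos(a),np.sin(a)]);t=np.array([-d[1],d[0]])
p=O+.055*d-.0175*t
rel((p[0],p[1],.097),float(sys.argv[1])+90)
```

```bash
python3 lev.py -40.3
```

```text
at [ 0.6037 -0.1503  0.0967] [-1.7992e+02  6.0000e-02  4.9960e+01] F [-3.5 -1.8 -0.2] rel [-0.0035 -0.0017 -0.0003] turn 0.3 q7 -37.5 t 3.6
```

Converted, 0.0465 m is 0.062, 0.0403 m is 0.0537, -49 degrees is -0.8167.

>>> advance --pt "0.0077 0 0 -0.1167 0" --pt "0.0171 0.0013 0 -0.2333 0" --pt "0.0265 0.0013 0 -0.35 0" --pt "0.0359 0 0 -0.4667 0" --pt "0.0449 -0.0027 0 -0.5833 0" --pt "0.0537 -0.0059 0 -0.7 0" --pt "0.062 -0.0103 0 -0.8167 0" --pt "0.062 -0.0103 0 -0.8167 0"

```text
time_s: 4.23
tool_pos: [0.6282, -0.1104, 0.0969]
tool_rot: [180.0, 0.1, 98.8]
force: [-0.8, -3.2, -2.0]
grip_width: 0.0006
grasp_force: 1.6
```

```bash
python3 lev.py 8.7
```

```text
at [ 0.6282 -0.1104  0.0969] [1.800e+02 6.000e-02 9.877e+01] F [-0.8 -3.2 -2. ] rel [-0.0013 -0.0019 -0.0001] turn 0.1 q7 3.6 t 4.2
```

Converted, 0.0475 m is 0.0633, 0.0413 m is 0.0551, -49 degrees is -0.8167.

>>> advance --pt "0.0091 0 0 -0.1167 0" --pt "0.0184 0.0008 0 -0.2333 0" --pt "0.0279 0.0008 0 -0.35 0" --pt "0.0372 0 0 -0.4667 0" --pt "0.0463 -0.0025 0 -0.5833 0" --pt "0.0551 -0.0059 0 -0.7 0" --pt "0.0633 -0.0103 0 -0.8167 0" --pt "0.0633 -0.0103 0 -0.8167 0"

```text
time_s: 4.9
tool_pos: [0.6143, -0.064, 0.0977]
tool_rot: [179.9, 0.1, 147.6]
force: [1.8, -1.2, -2.0]
grip_width: 0.0005
grasp_force: 1.2
```

```bash
python3 lev.py 57.7
```

```text
at [ 0.6143 -0.064   0.0977] [1.7991e+02 1.5000e-01 1.4765e+02] F [ 1.8 -1.2 -2. ] rel [-0.0005 -0.0019  0.0007] turn -0.1 q7 44.8 t 4.9
```

Converted, 0.0195 m is 0.026, 0.0133 m is 0.0177, -20 degrees is -0.3333.

>>> advance --pt "0.0087 0.0003 0 -0.1167 0" --pt "0.0177 0.0008 0 -0.2333 0" --pt "0.026 0.0008 0 -0.3333 0" --pt "0.026 0.0008 0 -0.3333 0" --pt "0.026 0.0008 0 -0.3333 0"

```text
time_s: 5.32
tool_pos: [0.5986, -0.052, 0.0983]
tool_rot: [179.8, 0.2, 167.3]
force: [4.4, 1.4, -0.6]
grip_width: 0.0006
grasp_force: 1.6
```

```bash
python3 lev.py 77.7
```

```text
at [ 0.5986 -0.052   0.0983] [1.7985e+02 1.5000e-01 1.6732e+02] F [ 4.4  1.4 -0.6] rel [ 0.0001 -0.001   0.0013] turn -0.4 q7 62.3 t 5.3
```

>>> advance --pt "-0.0067 0 0 0 0" --pt "-0.02 0 0 0 0" --pt "-0.04 0 0 0 0" --pt "-0.06 0 -0.0133 0 0" --pt "-0.08 0 -0.04 0 0" --pt "-0.1067 0 -0.08 0 0" --pt "-0.1467 0 -0.12 0 0" --pt "-0.1733 0 -0.1467 0 0"

```text
time_s: 5.98
tool_pos: [0.7261, -0.0816, 0.2099]
tool_rot: [-180.0, 0.1, 167.4]
force: [1.1, -0.2, 1.0]
grip_width: 0.0004
grasp_force: 0.0
```

Run:
```python
from h import *
c=read_camera("top");s=read_camera("scene")
cv2.imwrite("pics/d.png",np.hstack([cv2.resize(c["color"][170:290,190:310],(400,400)),cv2.resize(s["color"][150:250,190:290],(400,400))]))
print("red",blobs(c,(0,150,80),(6,255,255),(200,190,320,260))[1])
print("yel",blobs(c,(20,120,120),(35,255,255),(240,190,320,260),2)[1])
print("sred",blobs(s,(0,150,80),(6,255,255),(200,150,275,225))[1])
print("syel",blobs(s,(20,120,120),(35,255,255),(215,180,275,225),2)[1])
```

```text
red []
yel []
sred [(np.int32(267), [225.7, 163.8], [220, 150, 12, 30])]
syel [(np.int32(11), [236.5, 201.6], [235, 200, 4, 4])]
```

View pics/d.png

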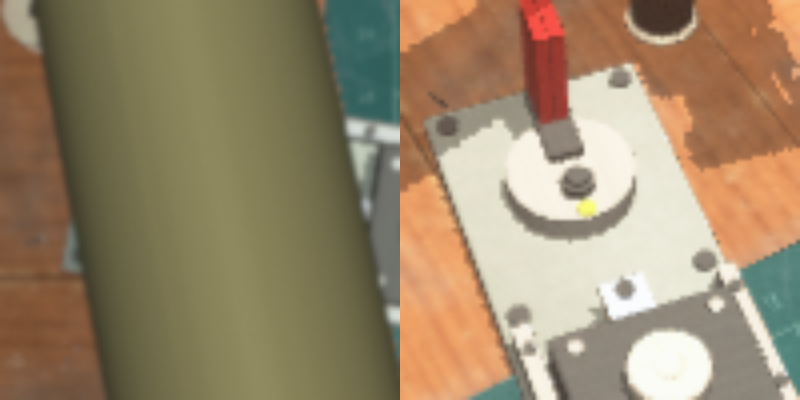

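In the scene picture, the lever now points forward over the cam and the yellow dot at (586,208) faces the roller. The top view is blocked by the arm. I'll move towards the slide's rear and measure the lever angle again from there.

```bash
python3 -c "
from h import *
rel((.525,-.37,.20),80.7)"
```

```text
at [ 0.7282 -0.0814  0.2111] [179.88   0.34 167.38] F [-0.3  0.5 -0.7] rel [ 0.1353 -0.3261  0.0096] turn 86.7 q7 65.9 t 6.1
```

Converted, -0.21 m is -0.28, -0.18 m is -0.24, 50 degrees is 0.8333.

>>> advance --pt "0.0067 -0.016 0 0.0667 0" --pt "0.02 -0.048 0 0.1667 0" --pt "0.0333 -0.08 0 0.2833 0" --pt "0.0493 -0.12 0 0.4 0" --pt "0.0667 -0.16 0 0.5167 0" --pt "0.0827 -0.2 0 0.6333 0" --pt "0.1 -0.24 0 0.7333 0" --pt "0.116 -0.28 0 0.8333 0"

```text
time_s: 6.75
tool_pos: [0.5921, -0.2681, 0.2062]
tool_rot: [-179.9, -0.1, 117.2]
force: [0.4, -0.1, 0.6]
grip_width: 0.0008
grasp_force: 0.0
```

```bash
python3 -c "
from h import *
rel((.525,-.37,.20),80.7)"
```

```text
at [ 0.5921 -0.2681  0.2062] [-1.7986e+02 -1.4000e-01  1.1723e+02] F [ 0.4 -0.1  0.6] rel [-0.0599 -0.1062  0.0063] turn 36.5 q7 38.0 t 6.8
```

Converted, -0.106 m is -0.1413, -0.1 m is -0.1333, 36.5 degrees is 0.6083.

>>> advance --pt "-0.016 -0.0293 0 0.1167 0" --pt "-0.0333 -0.06 0 0.2333 0" --pt "-0.0493 -0.088 0 0.35 0" --pt "-0.0667 -0.116 0.004 0.4667 0" --pt "-0.0773 -0.1333 0.008 0.5833 0" --pt "-0.08 -0.1413 0.008 0.6083 0" --pt "-0.08 -0.1413 0.008 0.6083 0" --pt "-0.08 -0.1413 0.008 0.6083 0"

```text
time_s: 7.42
tool_pos: [0.5288, -0.3685, 0.2011]
tool_rot: [-179.9, -0.1, 81.4]
force: [0.6, 1.3, -0.2]
grip_width: 0.0005
grasp_force: 0.0
```

Run:
```python
from h import *
rel((.525,-.37,.20),80.7)
np.set_printoptions(precision=4,suppress=True)
c=read_camera("top");s=read_camera("scene")
O=np.array([.5692,-.1036,.003]);u=np.array([.1622,.9868,0]);v=np.array([-u[1],u[0],0])
loc=lambda p:np.c_[(p-O)@u,(p-O)@v]
for n,lo,hi,z in(("red",(0,150,80),(6,255,255),.11),("yel",(20,120,120),(35,255,255),.035)):
    for _,p,b in blobs(c,lo,hi,(200,190,320,260),3)[1]:
        q=loc(ray(c,[p],z));print(n,p,b,q,np.degrees(np.arctan2(q[0,1],q[0,0])))
print("sred",blobs(s,(0,150,80),(6,255,255),(200,130,275,225))[1])
for _,p,b in blobs(s,(20,120,120),(35,255,255),(215,180,275,225),3)[1]: print("syel",p,loc(ray(s,[p],.035)))
cv2.imwrite("pics/e.png",np.hstack([cv2.resize(c["color"][170:290,190:310],None,fx=4,fy=4,interpolation=2)[:320],cv2.resize(s["color"][120:200,195:275],None,fx=4,fy=4,interpolation=2)]))
```

```text
at [ 0.5288 -0.3685  0.2011] [-1.7995e+02 -8.0000e-02  8.1360e+01] F [ 0.6  1.3 -0.2] rel [-0.0021 -0.0035  0.0011] turn 0.7 q7 15.3 t 7.4
red [226.3, 222.7] [218, 218, 17, 10] [[ 0.0542 -0.0012]] -1.2567302886871394
yel [262.0, 229.5] [261, 228, 3, 4] [[-0.0141 -0.0005]] -177.78274478464948
sred [(np.int32(259), [225.8, 163.6], [220, 149, 12, 31])]
syel [236.4, 201.8] [[-0.0139 -0.0006]]
```

View pics/e.png

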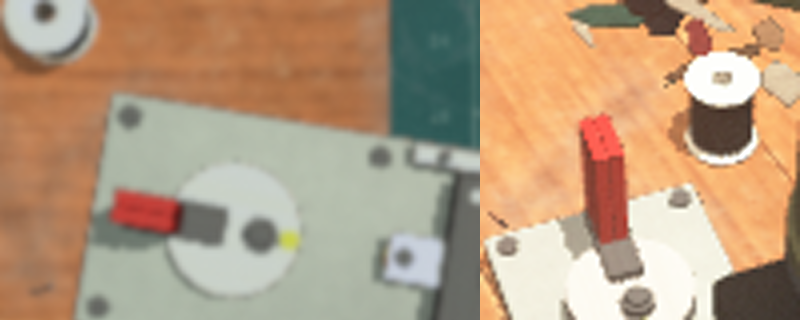

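The top view shows the lever almost exactly forward and the dot facing the roller. It looks 1–3° short, so I'll refine the angle using only the lever's bright top face.

Run:
```python
from h import *
c=read_camera("top");s=read_camera("scene")
O=np.array([.5692,-.1036,.003]);u=np.array([.1622,.9868,0]);v=np.array([-u[1],u[0],0])
loc=lambda p:np.c_[(p-O)@u,(p-O)@v]
print(cv2.cvtColor(c["color"],cv2.COLOR_BGR2HSV)[216:231,216:238,2])
print(cv2.cvtColor(s["color"],cv2.COLOR_BGR2HSV)[146:164,216:236,2])
for n,cam,box in(("top",c,(200,190,320,260)),("scene",s,(200,130,275,225))):
  for V in (80,150,170,185):
    for a,p,b in blobs(cam,(0,150,V),(6,255,255),box,5)[1]: print(n,V,a,p,loc(ray(cam,[p],.11)).round(4))
```

```text
[[181 179 168 165 168 168 173 178 178 179 180 181 182 183 183 184 184 184
  179 187 198 206]
 [182 175 160 167 175 175 178 180 173 167 164 166 174 178 179 181 182 178
  175 189 204 209]
 [182 172 169 181 189 190 191 188 180 172 169 170 174 175 169 170 168 164
  173 192 202 205]
 [182 172 176 186 193 195 195 194 192 190 189 188 185 182 175 175 170 163
  163 170 179 185]
 [180 168 171 179 189 193 192 192 193 193 195 195 193 193 190 190 187 173
  143 126 131 145]
 [166 154 164 175 185 186 181 179 181 185 191 193 192 192 193 194 191 172
  128  97 101 110]
 [138 138 169 187 191 184 176 174 177 181 188 186 181 180 183 190 185 155
  111  88  95 102]
 [116 137 174 191 195 192 190 189 190 191 191 183 176 175 178 186 176 134
   93  85  96 102]
 [112 135 167 185 189 190 190 192 194 195 194 192 190 190 190 191 172 125
   87  85  97 104]
 [113 120 143 157 160 162 166 175 184 188 189 190 191 193 194 193 178 129
   89  87  97 103]
 [117 114 116 118 113 110 118 135 151 157 159 162 170 178 186 187 171 126
   90  89  98 103]
 [119 118 117 114 107  98  95 100 105 103 103 112 127 141 153 154 140 108
   
[... 1499 characters left out ...]
 244 209 145 134 133 171 163 172 156 173 173 174 243 246 249
  250 251]
 [241 242 241 245 214 146 134 137 170 173 177 152 170 172 175 219 245 247
  251 251]
 [241 242 244 246 218 149 133 133 169 172 173 154 173 172 176 234 247 245
  248 250]
 [245 247 246 244 231 155 132 130 169 175 174 154 170 173 175 232 248 248
  249 250]]
top 80 121 [226.3, 222.7] [[ 0.0542 -0.0012]]
top 150 109 [225.6, 222.5] [[ 0.0555 -0.0014]]
top 170 98 [225.6, 222.2] [[ 0.0556 -0.0019]]
top 185 71 [225.4, 221.9] [[ 0.0561 -0.0024]]
scene 80 263 [225.8, 163.6] [[0.0301 0.0047]]
scene 150 218 [226.4, 163.1] [[0.031  0.0031]]
scene 170 179 [226.4, 161.9] [[0.034  0.0021]]
scene 185 83 [224.9, 153.9] [[ 0.0559 -0.0018]]
```

Both views put the lever at about -1.5°, and the last contact pose agrees. I'll go back and nudge it before touching the slide.

Converted, 0.215 m is 0.2867, 0.185 m is 0.2467, -50 degrees is -0.8333.

>>> advance --pt "0.016 0.004 0 -0.0667 0" --pt "0.0467 0.0107 0 -0.1667 0" --pt "0.0867 0.02 0 -0.2833 0" --pt "0.1267 0.0293 0 -0.4 0" --pt "0.1667 0.04 0 -0.5167 0" --pt "0.2067 0.0493 0 -0.6333 0" --pt "0.2467 0.06 0 -0.7333 0" --pt "0.2867 0.0667 0 -0.8333 0"

```text
time_s: 8.28
tool_pos: [0.6119, -0.1625, 0.2019]
tool_rot: [180.0, 0.0, 131.6]
force: [0.4, 0.4, -0.6]
grip_width: 0.0005
grasp_force: 0.0
```

```bash
python3 -c "
from h import *
rel((.635,-.058,.20),170.7)"
```

```text
at [ 0.6119 -0.1625  0.2019] [1.7996e+02 2.0000e-02 1.3165e+02] F [ 0.4  0.4 -0.6] rel [0.0627 0.0867 0.0019] turn -39.1 q7 41.9 t 8.3
```

Converted, 0.087 m is 0.116, 0.083 m is 0.1107, -39 degrees is -0.65.

>>> advance --pt "0.0173 0.024 0 -0.1167 0" --pt "0.0347 0.048 0 -0.2333 0" --pt "0.052 0.072 0 -0.35 0" --pt "0.0667 0.0933 0 -0.4667 0" --pt "0.08 0.1107 0 -0.5833 0" --pt "0.084 0.116 0 -0.65 0" --pt "0.084 0.116 0 -0.65 0" --pt "0.084 0.116 0 -0.65 0"

```text
time_s: 8.95
tool_pos: [0.6349, -0.0594, 0.2016]
tool_rot: [180.0, -0.0, 170.2]
force: [0.4, 0.6, 0.2]
grip_width: 0.0004
grasp_force: 0.0
```

>>> advance --pt "0 0 0.0133 0 0" --pt "0 0 0.0467 0 0" --pt "0 0 0.08 0 0" --pt "0 0 0.1133 0 0" --pt "0 0 0.136 0 0" --pt "0 0 0.136 0 0" --pt "0 0 0.136 0 0"

```text
time_s: 9.53
tool_pos: [0.6339, -0.0612, 0.0984]
tool_rot: [-180.0, -0.1, 170.1]
force: [0.3, 1.0, 0.3]
grip_width: 0.0008
grasp_force: 0.0
```

```bash
python3 -c "
from h import *
rel((.600,-.052,.097),170.7)"
```

```text
at [ 0.6339 -0.0612  0.0984] [-1.7998e+02 -1.4000e-01  1.7013e+02] F [0.3 1.  0.3] rel [0.035  0.0032 0.0014] turn -0.6 q7 64.8 t 9.5
```

Converted, 0.036 m is 0.048, 0.034 m is 0.0453, -0.5 degrees is -0.0083.

>>> advance --pt "0.0107 0.004 0 -0.0083 0" --pt "0.024 0.004 0 -0.0083 0" --pt "0.0347 0.004 0 -0.0083 0" --pt "0.0413 0.004 0 -0.0083 0" --pt "0.0453 0.004 0 -0.0083 0" --pt "0.048 0.004 0 -0.0083 0" --pt "0.048 0.004 0 -0.0083 0" --pt "0.048 0.004 0 -0.0083 0"

```text
time_s: 10.2
tool_pos: [0.6001, -0.0514, 0.0998]
tool_rot: [-180.0, 0.0, 170.7]
force: [0.1, 0.2, -0.1]
grip_width: 0.0006
grasp_force: 0.0
```

```bash
python3 -c "
from h import *
rel((.596,-.052,.097),170.7)"
```

```text
at [ 0.6001 -0.0514  0.0998] [-1.7999e+02  4.0000e-02  1.7072e+02] F [ 0.1  0.2 -0.1] rel [ 0.004  -0.0012  0.0028] turn 0.0 q7 65.2 t 10.2
```

Converted, 0.0047 m is 0.0063, 0.004 m is 0.0053.

>>> advance --pt "0.0013 0 0 0 0" --pt "0.0027 0 0 0 0" --pt "0.004 0 0 0 0" --pt "0.0053 0 0 0 0" --pt "0.0063 0 0 0 0" --pt "0.0063 0 0 0 0" --pt "0.0063 0 0 0 0" --pt "0.0063 0 0 0 0"

```text
time_s: 10.87
tool_pos: [0.596, -0.0502, 0.0997]
tool_rot: [180.0, 0.1, 170.8]
force: [5.5, -0.5, -2.9]
grip_width: 0.0005
grasp_force: 2.6
```

```bash
python3 -c "
from h import *
rel((.596,-.052,.097),170.7)"
```

```text
at [ 0.596  -0.0502  0.0997] [1.7996e+02 1.0000e-01 1.7075e+02] F [ 5.5 -0.5 -2.9] rel [-0.0003 -0.0018  0.0027] turn 0.1 q7 65.3 t 10.9
```

Converted, -0.1 m is -0.1333, -0.09 m is -0.12, 5 degrees is 0.0833.

>>> advance --pt "-0.0067 0 0 0 0" --pt "-0.02 0 0 0 0" --pt "-0.04 0 -0.0067 0 0" --pt "-0.0533 0 -0.04 0 0" --pt "-0.0533 0 -0.08 0 0" --pt "-0.0533 0 -0.12 0 0" --pt "-0.0533 -0.0133 -0.1333 0 0" --pt "-0.0533 -0.04 -0.1333 0.0833 0"

```text
time_s: 11.53
tool_pos: [0.6311, -0.0827, 0.2031]
tool_rot: [179.9, 0.2, 166.0]
force: [0.1, 0.2, 0.4]
grip_width: 0.0005
grasp_force: 0.0
```

```bash
python3 -c "
from h import *
rel((.525,-.37,.20),80.7)"
```

```text
at [ 0.6311 -0.0827  0.2031] [179.87   0.2  166.03] F [0.1 0.2 0.4] rel [ 0.0336 -0.3044  0.0023] turn 85.3 q7 66.1 t 11.5
```

Converted, -0.24 m is -0.32, -0.21 m is -0.28, 56 degrees is 0.9333.

>>> advance --pt "0.004 -0.04 0 0.1167 0" --pt "0.008 -0.08 0 0.2333 0" --pt "0.0133 -0.12 0 0.35 0" --pt "0.0173 -0.16 0 0.4667 0" --pt "0.0227 -0.2 0 0.5833 0" --pt "0.0267 -0.24 0 0.7 0" --pt "0.0307 -0.28 0 0.8167 0" --pt "0.0347 -0.32 0 0.9333 0"

```text
time_s: 12.2
tool_pos: [0.5436, -0.314, 0.1989]
tool_rot: [-179.9, -0.1, 109.4]
force: [-0.1, -0.2, -1.0]
grip_width: 0.0002
grasp_force: 0.0
```

```bash
python3 -c "
from h import *
rel((.525,-.37,.20),80.7)"
```

```text
at [ 0.5436 -0.314   0.1989] [-1.7986e+02 -9.0000e-02  1.0937e+02] F [-0.1 -0.2 -1. ] rel [-0.0466 -0.0361 -0.0011] turn 28.7 q7 36.8 t 12.2
```

Converted, -0.047 m is -0.0627, -0.036 m is -0.048, 28.5 degrees is 0.475.

>>> advance --pt "-0.02 -0.016 0 0.1167 0" --pt "-0.04 -0.032 0 0.2333 0" --pt "-0.0627 -0.048 0 0.35 0" --pt "-0.0627 -0.048 0 0.475 0" --pt "-0.0627 -0.048 0 0.475 0" --pt "-0.0627 -0.048 0 0.475 0" --pt "-0.0627 -0.048 0 0.475 0"

```text
time_s: 12.78
tool_pos: [0.5277, -0.3677, 0.1992]
tool_rot: [-179.9, -0.1, 81.5]
force: [0.7, 0.3, 0.3]
grip_width: 0.0003
grasp_force: 0.0
```

Create meas.py:
```python
from h import *
c=read_camera("top");s=read_camera("scene")
O=np.array([.5692,-.1036,.003]);u=np.array([.1622,.9868,0]);v=np.array([-u[1],u[0],0])
loc=lambda p:np.c_[(p-O)@u,(p-O)@v].round(4)
for a,p,b in blobs(c,(0,150,170),(6,255,255),(200,190,320,260),5)[1]: print("top",a,p,loc(ray(c,[p],.11)))
for a,p,b in blobs(s,(0,150,185),(6,255,255),(200,130,275,225),5)[1]: print("scene",a,p,loc(ray(s,[p],.11)))
for n,k in(("t",c),("s",s)):
    for a,p,b in blobs(k,(20,120,120),(35,255,255),(215,180,300,260),3)[1]: print("dot",n,p,loc(ray(k,[p],.035)))
for n,p,b in blobs(c,(100,100,30),(125,255,255),(280,200,380,290),20)[1]: print("blue",p,b,loc(ray(c,[p],.061)))
```

```bash
python3 meas.py; python3 -c "
from h import *
rel((.5692-.236*.1622,-.1036-.236*.9868,.05),80.7)"
```

```text
top 97 [225.2, 223.6] [[0.0559 0.0008]]
scene 85 [223.7, 154.4] [[0.0554 0.0009]]
dot t [261.8, 229.0] [[-0.0135 -0.0015]]
dot s [236.6, 201.3] [[-0.0128 -0.0015]]
blue [346.0, 243.1] [342, 221, 9, 45] [[-0.1845  0.0003]]
at [ 0.5279 -0.3678  0.1994] [-1.7997e+02 -3.0000e-02  8.1450e+01] F [-0.2 -0.   0.9] rel [ 0.0313 -0.0016  0.1495] turn 0.8 q7 15.1 t 12.9
```

The lever is now within about +1.5° of the target, and the mechanism's own end is at +1.7°. The cam is set, so I'll descend behind the plate.

Converted, 0.15 m is 0.2, 0.03 m is 0.04, 0.7 degrees is 0.0117.

>>> advance --pt "0.0133 0 0.0133 0.0117 0" --pt "0.0267 -0.0013 0.0467 0.0117 0" --pt "0.04 -0.0013 0.0933 0.0117 0" --pt "0.0413 -0.0013 0.14 0.0117 0" --pt "0.0413 -0.0013 0.1733 0.0117 0" --pt "0.0413 -0.0013 0.196 0.0117 0" --pt "0.0413 -0.0013 0.2 0.0117 0" --pt "0.0413 -0.0013 0.2 0.0117 0"

```text
time_s: 13.55
tool_pos: [0.5307, -0.3372, 0.0485]
tool_rot: [-179.9, -0.1, 80.6]
force: [0.6, -0.4, -0.5]
grip_width: 0.0003
grasp_force: 0.0
```

```bash
python3 -c "
from h import *
rel((.5692-.199*.1622,-.1036-.199*.9868,.05),80.7)"
```

```text
at [ 0.5307 -0.3372  0.0485] [-1.7987e+02 -8.0000e-02  8.0650e+01] F [ 0.6 -0.4 -0.5] rel [ 0.0378  0.0001 -0.0015] turn -0.1 q7 8.4 t 13.6
```

Converted, 0.06 m is 0.08, 0.056 m is 0.0747.

>>> advance --pt "0.0133 0 0 0 0" --pt "0.0293 0 0 0 0" --pt "0.0427 0 0 0 0" --pt "0.0507 0 0 0 0" --pt "0.0587 0 0 0 0" --pt "0.0667 0 0 0 0" --pt "0.0747 0 0 0 0" --pt "0.08 0 0 0 0"

```text
time_s: 14.22
tool_pos: [0.542, -0.28, 0.0508]
tool_rot: [179.9, 0.1, 80.5]
force: [0.2, -4.6, 3.5]
grip_width: 0.0006
grasp_force: 2.2
```

```bash
python3 -c "
from h import *
rel((.5692-.1565*.1622,-.1036-.1565*.9868,.05),80.7)"
```

```text
at [ 0.542  -0.28    0.0508] [1.7985e+02 1.2000e-01 8.0500e+01] F [ 0.2 -4.6  3.5] rel [ 0.0219 -0.0018  0.0007] turn -0.2 q7 3.0 t 14.2
```

Converted, 0.019 m is 0.0253, 0.017 m is 0.0227.

>>> advance --pt "0.0053 0 0 0 0" --pt "0.0107 0 0 0 0" --pt "0.016 0 0 0 0" --pt "0.02 0 0 0 0" --pt "0.0227 0 0 0 0" --pt "0.0253 0 0 0 0" --pt "0.0253 0 0 0 0" --pt "0.0253 0 0 0 0"

```text
time_s: 14.88
tool_pos: [0.5439, -0.2595, 0.0491]
tool_rot: [-179.9, -0.1, 80.6]
force: [0.4, -1.8, 1.0]
grip_width: 0.0004
grasp_force: 1.1
```

```bash
python3 -c "
from h import *
rel((.5692-.1565*.1622,-.1036-.1565*.9868,.05),80.7)"
```

```text
at [ 0.5439 -0.2595  0.0491] [-1.7994e+02 -6.0000e-02  8.0570e+01] F [ 0.4 -1.8  1. ] rel [ 0.0014 -0.0004 -0.0009] turn -0.1 q7 1.3 t 14.9
```

>>> advance --pt "0.0013 0 0 0 0" --pt "0.0027 0 0 0 0" --pt "0.004 0 0 0 0" --pt "0.004 0 0 0 0" --pt "0.004 0 0 0 0"

```text
time_s: 15.3
tool_pos: [0.544, -0.2582, 0.0491]
tool_rot: [-179.9, 0.1, 80.5]
force: [0.6, -4.6, 0.3]
grip_width: 0.0005
grasp_force: 2.6
```

Converted, 0.002 m is 0.0027, 0.001 m is 0.0013.

>>> advance --pt "0.0013 0 0 0 0" --pt "0.0027 0 0 0 0" --pt "0.0027 0 0 0 0" --pt "0.0027 0 0 0 0"

```text
time_s: 15.63
tool_pos: [0.5441, -0.2581, 0.0492]
tool_rot: [-180.0, 0.2, 80.4]
force: [-0.3, -8.0, -1.1]
grip_width: 0.0007
grasp_force: 4.0
```

>>> advance --pt "0.0013 0 0 0 0" --pt "0.0027 0 0 0 0" --pt "0.0027 0 0 0 0" --pt "0.0027 0 0 0 0"

```text
time_s: 15.97
tool_pos: [0.5441, -0.258, 0.0492]
tool_rot: [-180.0, 0.3, 80.4]
force: [0.0, -10.1, -1.1]
grip_width: 0.0005
grasp_force: 5.5
```

Travel has stopped while the force climbs to 10 N, so the roller is against the cam, and the pose matches the expected stop. I'll back off, lift and check.

Converted, -0.13 m is -0.1733, -0.12 m is -0.16.

>>> advance --pt "-0.0067 0 0 0 0" --pt "-0.02 0 0 0 0" --pt "-0.0467 0 0 0 0" --pt "-0.08 0 -0.0067 0 0" --pt "-0.1 0 -0.04 0 0" --pt "-0.1133 0 -0.08 0 0" --pt "-0.1333 0 -0.1333 0 0" --pt "-0.16 0 -0.1733 0 0"

```text
time_s: 16.63
tool_pos: [0.5264, -0.3691, 0.1812]
tool_rot: [-180.0, -0.2, 80.8]
force: [2.6, -1.5, 1.0]
grip_width: 0.0003
grasp_force: 0.0
```

>>> advance --pt "-0.0133 0 -0.0267 0 0" --pt "-0.0133 0 -0.0267 0 0" --pt "-0.0133 0 -0.0267 0 0"

```text
time_s: 16.88
tool_pos: [0.5243, -0.3814, 0.2001]
tool_rot: [179.9, -0.1, 80.5]
force: [-1.1, 0.2, -0.0]
grip_width: 0.0005
grasp_force: 0.0
```

```bash
python3 meas.py
python3 -c "
from h import *
cv2.imwrite('pics/f.png',np.hstack([cv2.resize(read_camera('top')['color'][120:290,190:370],(400,378)),cv2.resize(read_camera('scene')['color'][140:310,190:370],(400,378))]))"
```

```text
top 95 [225.2, 223.6] [[0.0559 0.0008]]
scene 86 [223.7, 154.4] [[0.0554 0.0009]]
dot t [262.0, 229.0] [[-0.0139 -0.0016]]
blue [324.8, 239.9] [321, 217, 9, 46] [[-0.1415  0.0006]]
```

View pics/f.png

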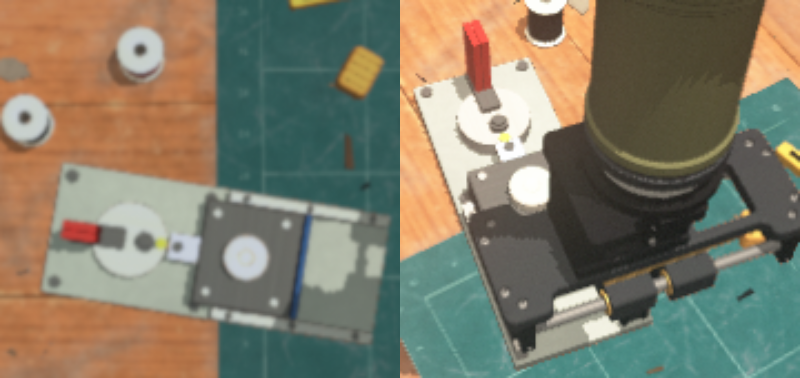

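The roller sits against the cam at the yellow dot, at about (165,245). The slide has advanced 43 mm to its stop, the lever hasn't moved, and the spools and wax are where they were.

```bash
python3 -c "
from cell import env
print(env.sign_off())"
```

```text
the job is handed in; nothing more can be done
None
```

I turned the cam until its low point faced the roller (lever within about 2° of straight forward), then pushed the slide until its roller rested against the cam at the deepest stop, and handed the job in at about 17 s of the 58 s; the lever was never pinched, and the anvil, spools and wax were left alone.

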